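Load the mill carrier and start its clamp bolt

ROBOT

A 6-joint arm with a two-finger parallel gripper is mounted at the origin on the work surface. World frame = base frame: x ahead of the robot, y to its left, z up, the work surface at z = 0. Lengths are in m, angles in rad, forces in N, time in s.
With the tool pointing down it reaches from about 0.35 to 0.85 m from the base axis. Payload 8.1 kg.
Tool frame: the origin (TCP) lies between the finger pads; the fingertips stand 25 mm ahead of it and the grasp point (between the pads) lies 6 mm ahead of it; z points along the fingers, y is the line along which they close (so a half turn about z gives the same grasp; the last joint's range is limited). The gripper opens to 85 mm and grips with 20 to 120 N. Pads are 22 mm wide; open, the fingers measure 114 mm over their backs; the gripper's body (76 mm by 85 mm) begins 54 mm behind the grasp point. The pads swing forward as they close: fully open they stand 13 mm farther back than shut.
Start: joints at [-1.296, 0.13, 1.488, -0, 1.523, -0.085], TCP at [0.211, -0.562, 0.256] pointing down, gripper open.
Joint ranges: [-2.96, 2.96], [-0.89, 2.26], [0.02, 2.5], [-1.34, 4.48], [0, 2.73], [-2.66, 2.66]. Speed limits (rad/s): [2.39, 2.39, 2.79, 3.14, 3.14, 3.14].

INTERFACE

Orientations are given as a unit quaternion [w, x, y, z].
In Python, from station import manip, telemetry, capture, ticket gives the robot as it stands. Calls block until the motion is done:
- manip.move_to(position, orientation): joint-space move of the TCP to a pose.
- manip.servo_line(position, speed=0.15, ori=None): straight line of the TCP; ori=None keeps the orientation; speed is the mean speed in m/s.
- manip.move_joints(angles): joint-space move.
- manip.grip(opening, force=None): opening from 0.0 (shut) to 1.0 (fully open); force is the grip in N (None keeps the last); returns when the fingers have stopped.
- manip.hold(seconds).
- manip.inverse_kinematics(position, orientation): joint angles nearest the present ones, or None.
- telemetry.sense(): the state.
- capture(name): name is "scene" or "top"; returns a dict with "color" (400x640x3 uint8, red, green, blue), "z_map" (400x640 float32, m along the optical axis (not along the pixel's ray), 0 where there is no reading), "fx", "fy", "cx", "cy" (pixels), "distortion" ([k1, k2, p1, p2, k3] as OpenCV has them; the pictures are not rectified), "cam_to_world" (4x4, takes a point from camera to world coordinates). Camera axes: x right, y up, looking along -z (the intrinsics and any distortion apply to the point x, -y, -z); pixel columns grow to the right and rows downward; lengths in m; the calibration is good to about 2 mm. A picture is of the moment at which its call begins.
A pose or a line that the arm cannot do raises manip.Unreachable and nothing moves.
- ticket.finish_job(): hands the job in; it is judged then, once.
The state is a dict: "clock": time; "joint_positions": joint angles; "joint_vel": joint speeds; "joint_efforts": joint torques, N m; "tool_pos": TCP position; "tool_rot": TCP orientation; "contact_force": force on the tool from outside, world axes, zero at the start; "wrist_torque": the same for the moment, N m; "gripper_width": opening from 0.0 (shut) to 1.0 (fully open); "grip_force": force on a finger pad.
Only numpy, scipy, OpenCV 4.12 (cv2) and the standard library are available. Lean on these libraries where they do the work, as an engineer would, in place of code of your own. Each camera call takes 0.05 s, during which the arm holds its last target. There are 200 camera calls.

TASK

Put the two steel balls from the white rack into the two empty wells of the aluminium carrier, so that each of its three wells holds one ball. Then start the carrier's clamp bolt: turn its black knob backward (anticlockwise from above) until you feel it drop into the thread, then forward (clockwise) one full turn, letting it screw down, and finish while still holding the knob in the fingers, still. Do not disturb the other things on the bench.

Things in the scene. Friction and masses are not known exactly. Their poses are not given: they have to be found in the camera images.
- carrier: Mill carrier fixed to the bench: aluminium plate 180 x 180 x 12 mm; origin at the centre of its underside, z up. Near its -x edge a row of three wells along its y; 45 mm to the +x side of the origin (y = 0) stands an upright round threaded boss, 53 mm outside diameter, its top 55 mm above the bench, with the clamp bolt standing in it.
- well0 (a point): Well at carrier x = -55, y = -55 mm: an 18 mm round hole through the plate with a thin dark ring around it; the point is the hole's centre at the plate's top face (12 mm above the bench). A 24 mm ball seats on the hole's edge, its centre 7.9 mm above the plate, and centres itself if released within a few mm.
- well1 (a point): Well like well0, at carrier x = -55, y = 0 mm.
- well2 (a point): Well like well0, at carrier x = -55, y = +55 mm.
- bolt: Captive clamp bolt, 0.22 kg, upright: black fluted round knob, 40 mm diameter, 20 mm tall, on a 20 mm steel stem down into the boss; origin at the knob's centre, z up. Not started, the knob's centre is 95 mm above the bench (a cross pin rests on a flat ledge inside); dropped into the thread about 89 mm; one turn later about 74 mm. The thread goes on another 0.4 turn. Several grasps may be used.
- boss_top (a point): Centre of the boss's top face, on the bolt's axis, 55 mm above the bench. Forward (clockwise from above) the unstarted bolt soon jams. Turned backward 40 to 140 degrees it comes over the thread's entry, 30 degrees of turn wide, and drops 6 mm by its weight or a light push (a firm grip holds it up); just beyond, a stop ends backward turning.
- thread_entry (a point): Point on the bolt's axis inside the boss, 38 mm above the bench, at the thread's entry. From the drop the bolt screws down forward (clockwise from above), right-hand thread, 15 mm per full turn, up to 2 mm of axial play, little friction; it stays where it is left. The grip must follow the descent.
- rack: White plastic ball rack fixed to the bench, 150 x 60 x 12 mm, long along its x; origin at the centre of its underside. Three 18 mm holes in its top at x = -50, 0, +50 mm; the middle one is empty.
- ball0_center (a point): Centre of the steel grinding ball (24 mm, 56 g) that already sits in a well of the carrier (well2).
- ball1_center (a point): Centre of a steel grinding ball (24 mm, 56 g, the same as ball0) seated in the rack's hole at x = -50 mm, its centre 20 mm above the bench.
- ball2_center (a point): Centre of a like ball in the rack's hole at x = +50 mm.
- beaker: bystander: open glass beaker, 68 mm wide, 85 mm tall; origin at the centre of its underside
- tip_box: bystander: white box with a blue lid, 120 x 85 x 72 mm; origin under its centre
- vial: bystander: small jar, 26 mm wide, 50 mm tall; origin under its centre
- wash_bottle: bystander: clear plastic bottle, 64 mm wide, 150 mm tall; origin under its centre
- spatula: bystander: steel lab spatula lying flat, 180 mm long
- tube_box: bystander: purple box with a clear lid, 100 x 75 x 59 mm; origin under its centre

How it is judged:
On the way, in this order (a step that is already met when the one before it is completed fails the run):
1. each of the three wells holds a ball, the bolt not yet started (((horizontal distance between ball0_center and well0 below 0.004 m and z of ball0_center in the frame of carrier below 0.024 m) or (horizontal distance between ball1_center and well0 below 0.004 m and z of ball1_center in the frame of carrier below 0.024 m) or (horizontal distance between ball2_center and well0 below 0.004 m and z of ball2_center in the frame of carrier below 0.024 m)) and ((horizontal distance between ball0_center and well1 below 0.004 m and z of ball0_center in the frame of carrier below 0.024 m) or (horizontal distance between ball1_center and well1 below 0.004 m and z of ball1_center in the frame of carrier below 0.024 m) or (horizontal distance between ball2_center and well1 below 0.004 m and z of ball2_center in the frame of carrier below 0.024 m)) and ((horizontal distance between ball0_center and well2 below 0.004 m and z of ball0_center in the frame of carrier below 0.024 m) or (horizontal distance between ball1_center and well2 below 0.004 m and z of ball1_center in the frame of carrier below 0.024 m) or (horizontal distance between ball2_center and well2 below 0.004 m and z of ball2_center in the frame of carrier below 0.024 m)) and z of bolt in the frame of carrier above 0.0925 m), for 0.2 s.
2. the bolt, turned backward, has dropped into the thread's entry (z of bolt in the frame of carrier below 0.0915 m), for 0.1 s.
At the end, for the whole second after the job is handed in: Each well holds one ball (within 4 mm of its axis, ball centre under 24 mm above the bench). Knob centre 69.5 to 78.5 mm above the bench: one turn (within 0.3) past the drop. Fingers hold the bolt with over 4 N; it is at rest (under 20 mm/s, 0.3 rad/s) (((horizontal distance between ball0_center and well0 below 0.004 m and z of ball0_center in the frame of carrier below 0.024 m) or (horizontal distance between ball1_center and well0 below 0.004 m and z of ball1_center in the frame of carrier below 0.024 m) or (horizontal distance between ball2_center and well0 below 0.004 m and z of ball2_center in the frame of carrier below 0.024 m)) and ((horizontal distance between ball0_center and well1 below 0.004 m and z of ball0_center in the frame of carrier below 0.024 m) or (horizontal distance between ball1_center and well1 below 0.004 m and z of ball1_center in the frame of carrier below 0.024 m) or (horizontal distance between ball2_center and well1 below 0.004 m and z of ball2_center in the frame of carrier below 0.024 m)) and ((horizontal distance between ball0_center and well2 below 0.004 m and z of ball0_center in the frame of carrier below 0.024 m) or (horizontal distance between ball1_center and well2 below 0.004 m and z of ball1_center in the frame of carrier below 0.024 m) or (horizontal distance between ball2_center and well2 below 0.004 m and z of ball2_center in the frame of carrier below 0.024 m)) and z of bolt in the frame of carrier between 0.0695 and 0.0785 m and contact force between the fingers and bolt above 4 N and linear speed of bolt below 0.02 m/s and angular speed of bolt below 0.3 rad/s); the arm keeps its last pose, push and grip.
It fails at once if a bystander was moved by more than 20 mm (distance of any of beaker, tip_box, vial, wash_bottle, spatula, tube_box from where it was at the start of the episode above 0.02 m).
It also fails if it takes over 72 s, if anything falls off the work surface, if the arm or the gripper's body presses on something with over 40 N, if the wrist force passes 120 N, or if a joint passes its speed limit or range.

## Working session

There is one attempt and no reset: what is moved stays moved. The work goes in short steps, each a Python script; the robot and the scene stay as the last script left them, time stands still between calls to the robot, and variables do not carry over. Pictures are saved under pics/ and viewed, at most 10 in all, crops included, and the job is handed in when it is done.

```bash
mkdir -p pics; ls; python3 - <<'E'
from station import manip, telemetry, capture, ticket
import cv2,numpy as np
for n in("top","scene"):
    c=capture(n);cv2.imwrite(f"pics/{n}0.png",c["color"][:,:,::-1]);np.savez(f"{n}0.npz",**c)
    print(n,c["fx"],c["fy"],c["cx"],c["cy"],c["distortion"],np.round(c["cam_to_world"],3).tolist())
s=telemetry.sense();print(s)
E
```

```text
pics
top 408.8145399968791 408.8145399968791 322.7250991339512 201.93654930569068 [0.00840048 0.         0.         0.         0.        ] [[0.07, 0.972, -0.224, 0.352], [-0.998, 0.069, -0.014, -0.043], [0.002, 0.225, 0.974, 1.092], [0.0, 0.0, 0.0, 1.0]]
scene 391.18297389912595 391.18297389912595 318.3533086126701 202.41993751927103 [-0.07446972  0.          0.          0.          0.        ] [[-0.03, -0.776, 0.63, 1.273], [0.999, -0.012, 0.032, 0.025], [-0.018, 0.631, 0.776, 0.92], [0.0, 0.0, 0.0, 1.0]]
{'clock': 0.1, 'joint_positions': array([-1.29637598e+00,  1.31073788e-01,  1.48918388e+00,  1.89574219e-05,
        1.52299275e+00, -8.53914145e-02]), 'joint_vel': array([ 3.52086844e-04, -7.25125761e-04, -2.72884158e-05, -9.24422456e-04,
        2.94350521e-04, -2.19315206e-04]), 'joint_efforts': array([ 2.58520071e-03, -5.70951533e+01, -5.01942158e+01, -9.90558351e-05,
        8.18418892e-03,  2.89699426e-05]), 'tool_pos': array([ 0.21116713, -0.56112729,  0.25534896]), 'tool_rot': array([-8.26076628e-04,  9.83860283e-01,  1.78936459e-01, -6.87995612e-05]), 'contact_force': array([-0.80353966, -0.23024171,  0.02678561]), 'wrist_torque': array([0.03418928, 0.02519755, 0.04396179]), 'grip_force': 0.0, 'gripper_width': 1.0005542713438402}
```

View pics/top0.png

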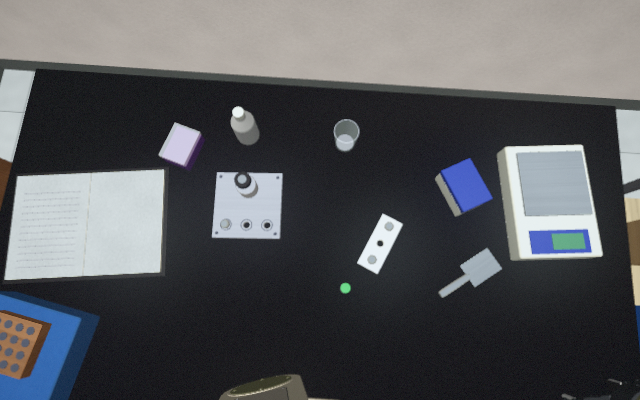

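View pics/scene0.png

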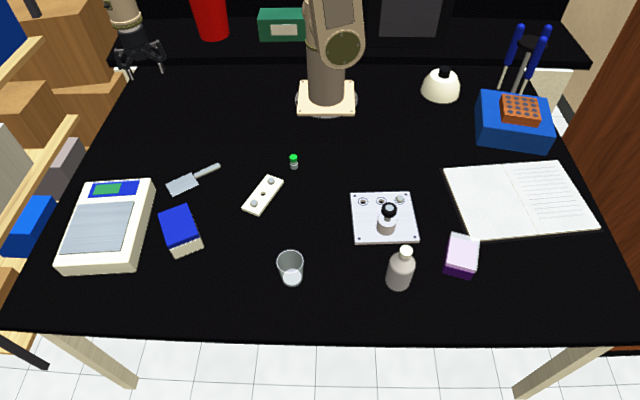

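The top view shows the carrier around (247,205), with ball0 at (225,225), empty wells at (246,225) and (267,225), and the knob at (242,180). The rack is at (380,243), with its balls at (389,227) and (372,260). The scene view shows the same objects: carrier (384,216), rack (263,195) and vial (293,161).

```bash
cat > vis.py <<'E'
import numpy as np,cv2
def KD(c): return np.array([[c["fx"],0,c["cx"]],[0,c["fy"],c["cy"]],[0,0,1]],float),np.array(c["distortion"],float)
def ray(c,uv):
    K,D=KD(c);p=cv2.undistortPoints(np.array(uv,float).reshape(-1,1,2),K,D).reshape(-1,2)
    d=np.c_[p[:,0],-p[:,1],-np.ones(len(p))];T=np.array(c["cam_to_world"]);return T[:3,3],d@T[:3,:3].T
def plane(c,uv,z):
    o,d=ray(c,uv);return o+d*((z-o[2])/d[:,2])[:,None]
def cloud(c):
    v,u=np.mgrid[0:400,0:640];o,d=ray(c,np.c_[u.ravel(),v.ravel()]);return (o+d*np.array(c["z_map"]).reshape(-1,1)).reshape(400,640,3)
def quad(c,m,z):
    n=max(cv2.findContours(m.astype(np.uint8),0,1)[0],key=cv2.contourArea).reshape(-1,2)
    P=plane(c,n,z)[:,:2];r=cv2.minAreaRect((P*1000).astype(np.float32));return r
E
python3 - <<'E'
from vis import *
R={"top":((205,165,290,245),(352,208,408,280)),"scene":((345,185,425,250),(238,168,290,222))}
tiles=[]
for n in R:
    c=dict(np.load(n+"0.npz"));W=cloud(c);col=c["color"].astype(int)
    g=col.mean(2)
    for i,(a,b,e,f) in enumerate(R[n]):
        sub=np.zeros((400,640),bool);sub[b:f,a:e]=1
        Z=W[...,2]
        m=sub&(g>110)
        mt=sub&(Z>.006)&(Z<.017)
        print(n,["carrier","rack"][i],"medZ",np.median(Z[m]),"quad",quad(c,m,.012), "depthquad",quad(c,mt,.012))
        hi=sub&(Z>(.085 if i==0 else .024))
        print(" hi pts n",hi.sum(),W[hi].mean(0) if hi.any() else None)
        # dark blobs
        k,l,st,ce=cv2.connectedComponentsWithStats((sub&(g<80)).astype(np.uint8))
        for j in range(1,k):
            if 4<st[j,4]<400: print("  dark",ce[j].round(1),st[j,4],plane(c,[ce[j]],.012)[0].round(4))
        t=cv2.resize(c["color"][b:f,a:e,::-1],(390,290),interpolation=cv2.INTER_CUBIC);tiles.append(t)
cv2.imwrite("pics/crops.png",np.vstack([np.hstack(tiles[:2]),np.hstack(tiles[2:])]))
E
```

```text
top carrier medZ 0.011154830119336046 quad ((579.1869506835938, 175.53253173828125), (183.22349548339844, 182.23826599121094), 2.9939725399017334) depthquad ((580.074462890625, 176.2686004638672), (180.17489624023438, 180.34556579589844), 3.105577230453491)
 hi pts n 251 [0.60301402 0.1610978  0.17750395]
  dark [246.3 224.7] 18 [0.5238 0.1722 0.012 ]
  dark [267.  224.9] 20 [0.5271 0.1172 0.012 ]
top rack medZ 0.011594947123330979 quad ((500.2692565917969, -185.91000366210938), (62.56812286376953, 153.44020080566406), 65.3736572265625) depthquad ((499.5043029785156, -184.9010772705078), (63.29856872558594, 152.9272003173828), 66.42562103271484)
 hi pts n 128 [ 0.47837017 -0.16393595  0.17750102]
  dark [379.8 243. ] 20 [ 0.4996 -0.1857  0.012 ]
scene carrier medZ 0.01234837973171976 quad ((583.0541381835938, 177.21279907226562), (188.4896240234375, 182.78456115722656), 2.9167068004608154) depthquad ((583.1539306640625, 176.55902099609375), (185.59375, 178.98974609375), 3.1459999084472656)
 hi pts n 275 [0.70262231 0.17024157 0.17199389]
  dark [380.5 201.5] 6 [0.529  0.1733 0.012 ]
  dark [388.3 210.8] 129 [0.5639 0.1937 0.012 ]
scene rack medZ 0.011870708717780787 quad ((504.362060546875, -184.12501525878906), (67.75872802734375, 159.07383728027344), 65.29837799072266) depthquad ((504.0538635253906, -184.10293579101562), (63.98402786254883, 154.48095703125), 65.23636627197266)
 hi pts n 83 [ 0.6546728  -0.14442874  0.20011722]
```

View pics/crops.png

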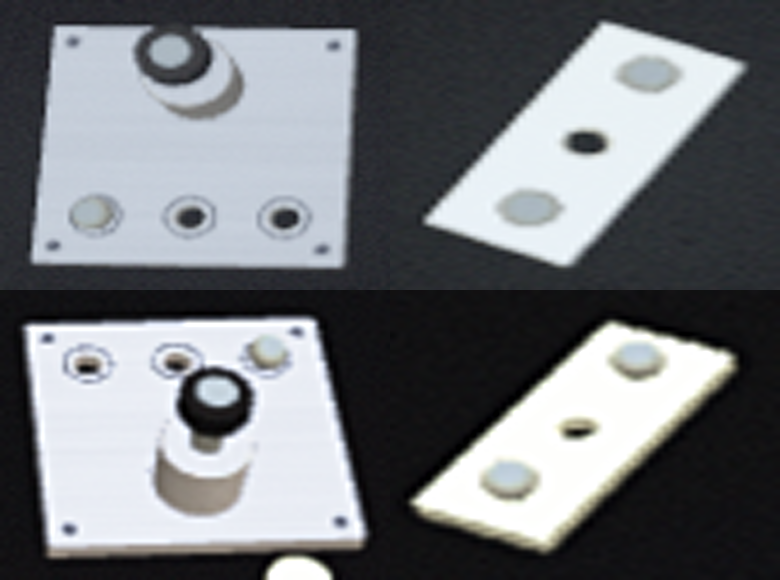

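```bash
python3 - <<'E'
from vis import *
C={n:dict(np.load(n+"0.npz")) for n in("top","scene")}
def blobs(n,box,f,lo=4,hi=900):
    a,b,e,g=box;s=C[n]["color"].astype(int)[b:g,a:e];m=f(s).astype(np.uint8)
    k,l,st,ce=cv2.connectedComponentsWithStats(m)
    return [(ce[j]+[a,b],st[j,4]) for j in range(1,k) if lo<st[j,4]<hi]
def tri(u,v):
    o1,d1=ray(C["top"],[u]);o2,d2=ray(C["scene"],[v]);d1,d2=d1[0],d2[0]
    s=np.linalg.lstsq(np.c_[d1,-d2],o2-o1,rcond=None)[0];a=o1+s[0]*d1;b=o2+s[1]*d2;return (a+b)/2,np.linalg.norm(a-b)
# knob: fill dark ring -> top disc is inner light blob
for n,box in(("top",(232,168,256,192)),("scene",(378,198,400,222))):
    a,b,e,g=box;gr=C[n]["color"][b:g,a:e].mean(2);m=(gr<75).astype(np.uint8)
    cs,h=cv2.findContours(m,cv2.RETR_CCOMP,1)
    for c,hh in zip(cs,h[0]):
        mm=cv2.moments(c)
        if mm["m00"]>8: print(n,"knob","hole" if hh[3]>=0 else "outer",np.array([mm["m10"],mm["m01"]])/mm["m00"]+[a,b],mm["m00"],plane(C[n],[np.array([mm["m10"],mm["m01"]])/mm["m00"]+[a,b]],.105)[0].round(4))
# rack balls
for n,box in(("top",(352,208,408,280)),("scene",(238,168,290,222))):
    gmax=np.percentile(C[n]["color"][box[1]:box[3],box[0]:box[2]].mean(2),[50,80,90]);print(gmax)
    for ce,ar in blobs(n,box,lambda s:(s.mean(2)>110)&(s.mean(2)<(205 if n=="top" else 215)),25): print(n,"ball",ce,ar,plane(C[n],[ce],.02)[0].round(4))
# green vial lid, carrier ball
for ce,ar in blobs("top",(330,275,360,300),lambda s:(s[...,1]>s[...,0]+40)): print("vial",plane(C["top"],[ce],.05)[0])
for n,box in(("top",(205,165,290,245)),("scene",(345,185,425,250))):
    W=cloud(C[n]);a,b,e,g=box;w=W[b:g,a:e].reshape(-1,3);zm=C[n]["z_map"][b:g,a:e].ravel()>0;w=w[zm]
    k=w[w[:,2]>.1];print(n,"knobtop",len(k),k.mean(0),k[:,2].max(), "missing",(~zm).sum())
E
```

```text
top knob outer [242.82939633 176.57874016] 254.0 [0.6301 0.1761 0.105 ]
top knob hole [241.58464223 178.63699825] 95.5 [0.6245 0.1786 0.105 ]
scene knob outer [388.58227848 209.74261603] 158.0 [0.6331 0.1775 0.105 ]
scene knob hole [389.04545455 207.0530303 ] 66.0 [0.624  0.1795 0.105 ]
[ 48.66666667 239.33333333 240.        ]
top ball [388.640625 226.015625] 64 [ 0.5455 -0.2064  0.02  ]
top ball [383.25333333 253.01333333] 75 [ 0.473  -0.1948  0.02  ]
top ball [371.46268657 259.17910448] 67 [ 0.4548 -0.1647  0.02  ]
[ 18.         253.33333333 254.66666667]
scene ball [270.58139535 180.97674419] 43 [ 0.4581 -0.1638  0.02  ]
scene ball [264.40909091 202.26136364] 88 [ 0.5438 -0.1732  0.02  ]
scene ball [253.5 203. ] 44 [ 0.5471 -0.2055  0.02  ]
vial [ 0.37705737 -0.09874672  0.05      ]
top knobtop 198 [0.62511461 0.17859848 0.10398287] 0.1098024428778327 missing 19
scene knobtop 204 [0.6591051  0.18315438 0.11425708] 0.15359936095720206 missing 21
```

```bash
cat > rb.py <<'E'
import numpy as np
from station import manip, telemetry, capture, ticket
r=np.radians
def q(psi): return [0,np.cos(r(psi)/2),np.sin(r(psi)/2),0]   # tool down, psi deg ACW from above
def S():
    s=telemetry.sense();print("t%.1f p%s F%s Tz%.2f w%.3f g%.1f j6 %.2f"%(s["clock"],s["tool_pos"].round(4),s["contact_force"].round(1),s["wrist_torque"][2],s["gripper_width"],s["grip_force"],s["joint_positions"][5]));return s
A=np.array([.5797,.1760]);ca=r(3.1)
def car(x,y): return A+[x*np.cos(ca)-y*np.sin(ca),x*np.sin(ca)+y*np.cos(ca)]
B1=np.array([.4553,-.1645]);B2=np.array([.5459,-.2062]);BOLT=np.array([.6245,.1785])
def pick(b,z=.0375,psi=-25):
    manip.grip(.5,25);manip.move_to([*b,.10],q(psi));manip.servo_line([*b,z+.004],.12);s=S()
    manip.servo_line([*b,z],.02);s=S();manip.grip(0.0,25);s=S()
    manip.servo_line([*b,.09],.15);s=S();return s
def place(w,z,psi=-87):
    manip.move_to([*w,.09],q(psi));manip.servo_line([*w,z],.08);S();manip.grip(.5);manip.servo_line([*w,.09],.15);S()
E
python3 - <<'E'
from rb import *
for p,psi in((B1,-25),(car(-.055,0),-87),(car(-.055,-.055),-87),(BOLT,0),(BOLT,90),(BOLT,-90)):
    j=manip.inverse_kinematics([*p,.1],q(psi));print(p,psi,None if j is None else np.round(j,2))
S();pick(B1)
E
```

```text
[ 0.4553 -0.1645] -25 [-0.45 -0.05  1.97 -0.    1.22  1.55]
[0.52478048 0.17302567] -87 None
[0.52775482 0.11810615] -87 None
[0.6245 0.1785] 0 [ 0.2   0.38  1.49 -0.    1.27  1.77]
[0.6245 0.1785] 90 [ 0.2   0.38  1.49 -0.    1.27  0.2 ]
[0.6245 0.1785] -90 None
t0.1 p[ 0.2112 -0.5611  0.2553] F[-0.8 -0.2  0. ] Tz0.04 w1.001 g0.0 j6 -0.09
t3.0 p[ 0.4555 -0.1648  0.0418] F[-0.1 -0.3  1.1] Tz0.02 w0.499 g0.0 j6 1.55
t3.4 p[ 0.4555 -0.1646  0.0378] F[ 0.9 -0.3 -0.4] Tz-0.03 w0.502 g0.0 j6 1.55
t3.7 p[ 0.4555 -0.1645  0.0377] F[0.4 0.7 1.7] Tz-0.02 w0.255 g24.4 j6 1.55
t4.2 p[ 0.4553 -0.1646  0.0898] F[-0.6  0.4 -0.8] Tz-0.00 w0.257 g24.5 j6 1.55
```

```bash
python3 - <<'E'
from rb import *
import cv2
w=car(-.055,0)
place(w,.0385,93)
c=capture("top");cv2.imwrite("pics/a1.png",cv2.resize(c["color"][160:290,200:420,::-1],(780,460),interpolation=cv2.INTER_CUBIC))
pick(B2)
c=capture("scene");cv2.imwrite("pics/a2.png",c["color"][100:300,200:460,::-1].repeat(3,0).repeat(3,1))
E
```

```text
t6.3 p[0.5247 0.1734 0.038 ] F[ 0.4  2.1 -0.3] Tz-0.02 w0.261 g24.7 j6 0.17
t7.1 p[0.525  0.173  0.0901] F[ 0.5 -0.9 -0.6] Tz0.04 w0.501 g0.0 j6 0.17
t9.4 p[ 0.5462 -0.206   0.0417] F[ 1.  -1.1  0.9] Tz-0.00 w0.501 g0.0 j6 1.56
t9.8 p[ 0.5461 -0.2063  0.0378] F[-0.1  0.6  0.5] Tz0.00 w0.502 g0.0 j6 1.56
t10.1 p[ 0.5462 -0.2062  0.0378] F[-0.1  1.3  1.8] Tz-0.02 w0.254 g24.4 j6 1.56
t10.6 p[ 0.546  -0.2063  0.09  ] F[-0.3 -0.3 -0.5] Tz0.03 w0.255 g24.5 j6 1.56
```

View pics/a2.png

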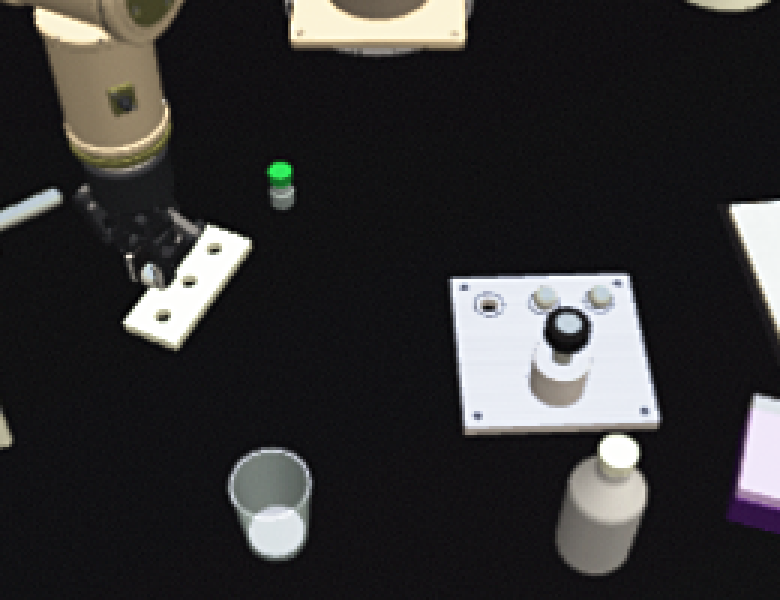

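Ball in well1 at crop (545,297), second ball held, rack empty.

```bash
python3 - <<'E'
from rb import *
import cv2
place(car(-.055,-.055),.0385,93)
manip.hold(.3)
manip.move_to([*BOLT,.19],q(-45))
manip.grip(.75,25)
c=capture("scene");cv2.imwrite("pics/b1.png",c["color"][170:270,330:450,::-1].repeat(5,0).repeat(5,1))
manip.servo_line([*BOLT,.114],.15);S();manip.servo_line([*BOLT,.110],.03);S();manip.grip(0.0,25);manip.hold(.2);S()
E
```

```text
t12.8 p[0.5277 0.1185 0.038 ] F[0.1 2.7 0.8] Tz0.05 w0.262 g24.7 j6 0.07
t13.6 p[0.528  0.1181 0.0901] F[ 0.1 -0.4 -0.6] Tz-0.02 w0.496 g0.0 j6 0.07
t17.1 p[0.6249 0.1786 0.1147] F[-0.1 -0.7 -0.2] Tz-0.02 w0.751 g0.0 j6 2.56
t17.4 p[0.6249 0.1786 0.1108] F[0.1 0.3 0.6] Tz-0.01 w0.749 g0.0 j6 2.56
t17.9 p[0.6252 0.179  0.1108] F[3.7 4.5 3.1] Tz0.01 w0.457 g27.0 j6 2.56
```

View pics/b1.png

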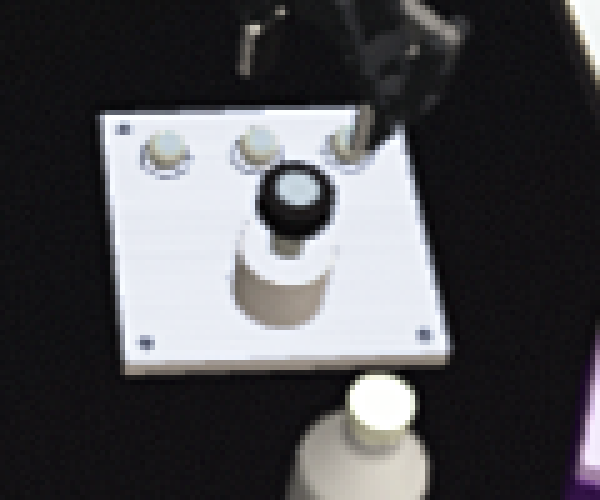

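Three balls seated at (168,150), (262,147), (350,145). The knob is gripped; now turn backward with a light downward push, feeling for the drop.

```bash
sed -i 's/BOLT=np.array.*/BOLT=np.array([.6249,.1789])/' rb.py; python3 - <<'E'
from rb import *
psi=-45; z=.1093
for k in range(17):
    psi+=10
    manip.move_to([*BOLT,z],q(psi)); print(psi,end=" "); s=S()
    if abs(s["wrist_torque"][2])>1.5: print("torque");break
    if k>=2 and s["contact_force"][2]<3.5: print("drop?");break
E
```

```text
-35 t18.2 p[0.6254 0.1792 0.1106] F[0.6 2.3 8. ] Tz0.10 w0.457 g27.5 j6 2.38
-25 t18.5 p[0.6255 0.1793 0.1107] F[-0.6  2.4  7. ] Tz0.08 w0.452 g27.5 j6 2.21
-15 t18.8 p[0.6255 0.1794 0.1107] F[-0.7  2.9  5.9] Tz0.10 w0.453 g27.4 j6 2.03
-5 t19.1 p[0.6256 0.1796 0.1107] F[1.  4.1 7. ] Tz0.13 w0.454 g27.4 j6 1.86
5 t19.3 p[0.6255 0.1798 0.1106] F[0.1 5.1 7.1] Tz0.08 w0.457 g27.4 j6 1.68
15 t19.6 p[0.6255 0.1799 0.1107] F[1.1 5.7 6.9] Tz0.13 w0.456 g27.4 j6 1.51
25 t19.9 p[0.6255 0.1801 0.1102] F[1.8 6.5 3. ] Tz0.07 w0.455 g27.2 j6 1.33
drop?
```

```bash
python3 - <<'E'
from rb import *
psi=30;BOLT=BOLT+[0,.0008]
manip.move_to([*BOLT,.109],q(psi));S()
for z in(.108,.107,.106,.105,.104,.103):
    manip.servo_line([*BOLT,z],.02);s=S()
    if s["contact_force"][2]>14: print("res");break
E
```

```text
t20.2 p[0.6254 0.1802 0.109 ] F[ 5.2  4.3 -1.6] Tz0.04 w0.452 g26.7 j6 1.25
t20.4 p[0.6253 0.1802 0.1077] F[ 7.5  6.4 -3.9] Tz0.11 w0.456 g26.6 j6 1.25
t20.7 p[0.6254 0.1801 0.1067] F[ 5.8  4.9 -3. ] Tz-0.01 w0.456 g26.6 j6 1.25
t20.9 p[0.6254 0.1802 0.1058] F[ 5.5  4.4 -2.5] Tz-0.05 w0.456 g26.6 j6 1.25
t21.2 p[0.6254 0.1802 0.1048] F[ 6.3  4.8 -2.5] Tz-0.00 w0.453 g26.6 j6 1.25
t21.4 p[0.6254 0.1802 0.1045] F[3.4 4.4 0.8] Tz-0.01 w0.460 g27.1 j6 1.25
t21.7 p[0.6255 0.1802 0.1043] F[0.2 4.  7.5] Tz0.04 w0.455 g27.6 j6 1.25
```

```bash
cat >> rb.py <<'E'
BOLT=np.array([.6253,.1799])
def screw(p0,p1,z,step=15):
    psi=p0
    while psi>p1+1e-6:
        d=min(step,psi-p1);psi-=d;z-=.015*d/360
        manip.move_to([*BOLT,z],q(psi));print(round(psi),end=" ");s=S()
        if abs(s["wrist_torque"][2])>1.5 or abs(s["contact_force"][2])>25: print("STOP");break
    return psi,z
E
python3 - <<'E'
from rb import *
manip.move_to([*BOLT,.1040],q(30));S()
print(screw(30,-45,.1040))
E
```

```text
t21.9 p[0.6255 0.1802 0.1044] F[1.8 3.6 4.9] Tz0.03 w0.454 g27.2 j6 1.25
15 t22.3 p[0.6256 0.18   0.1037] F[2.6 4.  4.7] Tz-0.15 w0.455 g27.2 j6 1.51
0 t22.6 p[0.6256 0.1798 0.1031] F[0.6 1.7 5.4] Tz-0.11 w0.457 g27.3 j6 1.77
-15 t23.0 p[0.6256 0.1795 0.1024] F[1.8 1.4 5.6] Tz-0.08 w0.452 g27.3 j6 2.03
-30 t23.4 p[0.6255 0.1793 0.1019] F[1.3 0.4 4.8] Tz-0.07 w0.459 g27.4 j6 2.29
-45 t23.7 p[0.6253 0.1791 0.1011] F[1.2 0.7 6.5] Tz-0.12 w0.457 g27.4 j6 2.55
(-45, 0.10087499999999999)
```

```bash
python3 - <<'E'
from rb import *
manip.grip(.7);z=.1009
for p in(50,145,240): manip.move_to([*BOLT,z],q(p))
S();manip.grip(0.0,25);manip.hold(.1);S()
print(screw(240,-45,z,19))
E
```

```text
t28.4 p[0.6253 0.1799 0.1009] F[0.5 0.2 0.4] Tz-0.05 w0.698 g0.0 j6 -2.42
t28.9 p[0.625  0.1801 0.1011] F[-4.6  0.7  4.4] Tz-0.02 w0.459 g24.9 j6 -2.42
221 t29.3 p[0.6251 0.18   0.1003] F[-4.9 -0.1  5.3] Tz-0.12 w0.455 g25.0 j6 -2.09
202 t29.7 p[0.6251 0.1799 0.0995] F[-4.4  0.6  5.5] Tz-0.08 w0.458 g25.0 j6 -1.75
183 t30.1 p[0.6252 0.1798 0.0986] F[-4.5 -0.1  5. ] Tz-0.10 w0.459 g25.0 j6 -1.42
164 t30.5 p[0.6251 0.1797 0.0979] F[-5.1  0.4  6.5] Tz-0.13 w0.453 g25.1 j6 -1.09
145 t30.9 p[0.6251 0.1796 0.0971] F[-6.5 -1.4  5.8] Tz-0.12 w0.456 g25.2 j6 -0.76
126 t31.4 p[0.625  0.1795 0.0963] F[-7.2 -1.9  6.8] Tz-0.12 w0.454 g25.2 j6 -0.43
107 t31.8 p[0.625  0.1795 0.0956] F[-6.6 -2.2  7.1] Tz-0.08 w0.455 g25.3 j6 -0.10
88 t32.2 p[0.6248 0.1795 0.0946] F[-7.4 -2.1  7.4] Tz-0.09 w0.455 g25.3 j6 0.23
69 t32.6 p[0.6247 0.1795 0.0939] F[-8.4 -1.9  7. ] Tz-0.13 w0.454 g25.4 j6 0.56
50 t33.0 p[0.6246 0.1795 0.0931] F[-8.8 -2.   8.6] Tz-0.08 w0.454 g25.4 j6 0.90
31 t33.4 p[0.6245 0.1796 0.0922] F[-9.1 -1.5  7.3] Tz-0.11 w0.457 g25.4 j6 1.23
12 t33.9 p[0.6245 0.1798 0.0915] F[-8.7 -0.7  8.8] Tz-0.15 w0.460 g25.4 j6 1.56
-7 t34.3 p[0.6244 0.1798 0.0907] F[-8.3  0.6  8.3] Tz-0.10 w0.459 g25.4 j6 1.89
-26 t34.7 p[0.6245 0.18   0.0898] F[-8.6  0.2  7.7] Tz-0.14 w0.457 g25.4 j6 2.22
-45 t35.1 p[0.6245 0.1801 0.0891] F[-9.8  0.8  8.2] Tz-0.15 w0.458 g25.4 j6 2.55
(-45, 0.08902500000000006)
```

```bash
python3 - <<'E'
from rb import *
import cv2
manip.hold(.3);S()
c=capture("scene");cv2.imwrite("pics/c1.png",c["color"][150:290,300:480,::-1].repeat(4,0).repeat(4,1))
E
```

```text
t35.4 p[0.6246 0.1801 0.0892] F[-8.6  0.7  8.7] Tz-0.10 w0.459 g25.4 j6 2.55
```

View pics/c1.png

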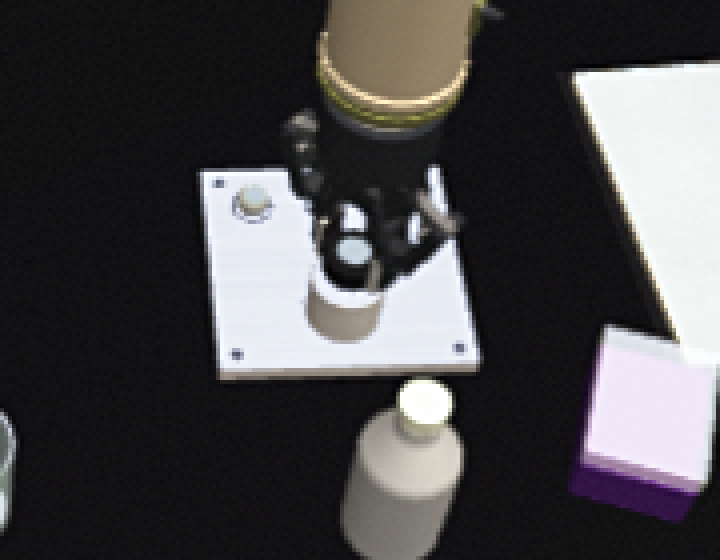

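The knob disc now sits at about pixel (388.5,212.5), roughly 5.4 px lower than at the start. That matches about 21 mm of descent, so the knob centre is near 74 mm. The visible well's ball is seated at crop (253,200).

```bash
python3 -c "
from rb import *
print(ticket.finish_job())"
```

```text
the job is handed in; nothing more can be done
None
```

I placed both balls in the empty wells, turned the bolt back until it dropped about 6 mm, then screwed it forward one full turn to a knob height of about 74 mm. I handed the job in at about 35 s with the gripper still holding the knob; the hand-in returned no verdict.

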